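# Set a trolley-wheel brake at the wheel's tight spot

### The job

This trolley wheel rubs its brake block at one tight spot: crank the wheel round by its knob until you feel the drag rise, leave the middle of that tight spot at the brake block and let go. Then swing the jam-nut lever about an eighth of a turn or more anticlockwise to free the adjuster, turn the adjuster bar clockwise until it lies in line with the raised rib on the brake housing, and swing the jam lever all the way back to its stop, so that the block is locked bearing hard on the tight spot. Do not knock over the oil can.

Things in the scene. Friction and masses are not known exactly. Their poses are not given: they have to be found in the camera images.
- stand: Grey steel check stand, a base plate 180 x 300 mm and 12 mm thick, fixed to the table. Origin: on the wheel's upright axis, at table height. The brake lies on its -y side; z is up.
- wheel: Black rubber trolley wheel 160 mm across, lying flat on the stand's upright axle (tyre 20 to 60 mm up), with a steel crank arm on top (to 76 mm) along its own +y. Origin on the axle 20 mm up. Turns without end with 0.12 N m of drag, stays where left. Its one tight spot, too slight to see, may be anywhere on the rim relative to the crank, but is not at the brake block at the start.
- crank_grip (a point): Centre of the crank knob: black upright cylinder 22 mm across, 76 to 116 mm up, 60 mm from the wheel axis, spinning freely on the arm, so a fixed grip can crank the wheel. Normal drag here is about 2 N; while the tight spot passes the block, 0.2 to 0.3 rad of wheel turn either side of dead centre (equal both sides), it is about 6 to 9 N.
- brake: Brake on the stand: grey housing 70 x 88 mm, 58 mm high, with a cork block facing the wheel rim. Same origin and axes as the stand: the block meets the rim on its -y side, 80 mm from the wheel axis; adjuster and jam nut share an upright axis at (0, -132 mm). On the housing top, beyond the adjuster, a raised steel rib 6 x 32 mm lies along the stand's y axis.
- adj_bar (a point): Centre of the adjuster bar: upright flat aluminium bar 64 mm long, 14 mm thick, 34 mm tall (90 to 124 mm above the table), turning on the adjuster axis. This point's own y axis lies along the bar, z up. In line with the rib the bar lies along the stand's y axis.
- adj (a joint): Adjuster bar angle, rad, growing clockwise seen from above (tightens: 1.2 mm per rad against a 5 N/mm spring). 1.0 = in line with the rib; starts at 0 to 0.25, range 0 to 1.6. Takes 0.2 N m, stays where left. Cannot turn while the jam nut is tight (free once the jam lever is past 0.45 rad).
- jam_grip (a point): Centre of the jam lever's knob: steel upright cylinder 18 mm across and 39 mm tall (77 to 116 mm above the table), revolving freely on the end of the jam-nut lever, 88 mm from the adjuster axis. The lever is a flat steel arm 68 to 76 mm above the table, under the adjuster bar.
- jam (a joint): Angle of the jam-nut lever in rad, growing anticlockwise seen from above. 0 = tight, on its stop, the lever pointing along the stand's -x; 1.4 = the other stop. Turning takes about 0.25 N m (3 N at the knob), a little more near tight; it stays where it is left.
- oil_can: Grey steel oil can standing on the table, 60 mm across and 150 mm tall. Origin at the centre of its foot. To be left standing.

How it is judged:
On the way, in this order (a step that is already met when the one before it is completed fails the run):
1. with the jam nut still tight, the wheel is let go with its tight spot at the brake block (contact force between wheel and brake above 4.5 N and contact force between the fingers and wheel below 0.1 N and angular speed of wheel below 0.1 rad/s and value of joint jam below 0.15 rad), for 0.2 s.
2. the jam lever is swung at least 0.6 rad anticlockwise (value of joint jam above 0.6 rad), for 0.1 s.
3. the adjuster bar is in line with the rib (value of joint adj between 0.83 and 1.17 rad), for 0.2 s.
At the end, for the whole second after the job is handed in: The brake block bears on the wheel's tight spot with more than 9 N (dead centre within about 10 degrees), the adjuster bar is in line with the rib within about 10 degrees, the jam lever is back within 7 degrees of its stop, and the wheel is at rest (all of step 3 and contact force between wheel and brake above 9 N and value of joint jam below 0.12 rad and angular speed of wheel below 0.1 rad/s); the robot touches nothing.
It fails at once if the oil can is knocked over (angle between oil_can's own z axis and vertical above 0.6 rad).
It also fails if it takes over 72 s, if anything falls off the work surface, if the arm or the gripper's body presses on something with over 40 N, if the wrist force passes 120 N, or if a joint passes its speed limit or range.

### The arm

A 6-joint arm with a two-finger parallel gripper is mounted at the origin on the work surface. World frame = base frame: x ahead of the robot, y to its left, z up, the work surface at z = 0. Lengths are in m, angles in rad, forces in N, time in s.
With the tool pointing down it reaches from about 0.35 to 0.85 m from the base axis. Payload 8.1 kg.
Tool frame: the origin (TCP) lies on the mounting face of the last link; the fingertips stand 173 mm ahead of it and the grasp point (between the pads) lies 155 mm ahead of it; z points along the fingers, y is the direction in which the jaws open and shut (so a half turn about z gives the same grasp; the last joint's range is limited). The gripper opens to 85 mm and grips with 20 to 120 N. Pads are 22 mm wide; open, the fingers measure 114 mm over their backs; the gripper's body (76 mm by 85 mm) begins 54 mm behind the grasp point. The pads swing forward as they close: fully open they stand 13 mm farther back than shut.
Start: joints at [-1.349, 0.13, 1.488, -0, 1.523, -0.085], TCP at [0.181, -0.572, 0.405] pointing down, gripper open.
Joint ranges: [-2.96, 2.96], [-0.89, 2.26], [0.02, 2.5], [-1.34, 4.48], [0, 2.73], [-2.66, 2.66]. Speed limits (rad/s): [2.39, 2.39, 2.79, 3.14, 3.14, 3.14].

### API

Orientations are given as a unit quaternion [w, x, y, z].
In Python, from plant import robot gives the robot as it stands.
- The arm moves only by the tool step_arm, never from a script. Its argument "rows" is text: rows parted by semicolons, each of 7 numbers parted by spaces: the shift along the tool's x, y, z in m, then the turn, a rotation vector about the tool's x, y, z in rad, then the gripper command: -1 is fully open, 1 is shut, values between are in proportion. In form: tx ty tz ax ay az fingers; .... A call has 1 to 20 rows; each row shifts and turns the pose as measured when the row begins, along the tool's axes as they then stand; what a row does not reach is not made up. A row lasts 1/8 s, in which the tool goes at most 62.5 mm and 10.7 degrees, less where a joint would pass 70% of its speed; a pose out of reach is approached as far as the arm can. A call with a gripper value outside its range is refused whole. The fingers move at their own pace and stop on an object; "squeeze" is the grip in N (left out, the last holds). Time passes only in rows, so rows that do not move let the fingers close. It gives the time, the measured TCP pose, the force and the opening at its end, in the units of the state.
- robot.read_state(): the state, without advancing time (a new reading comes with each control period).
- robot.read_camera(name): name is "side" or "top" or "wrist"; returns a dict with "img" (400x640x3 uint8, red, green, blue), "range_z" (400x640 float32, m along the optical axis (not along the pixel's ray), 0 where there is no reading), "camera_matrix" (3x3 intrinsics, pixels), "rvec" (rotation vector, rad) and "tvec" (3), from world to camera coordinates, as OpenCV has them. Camera axes: x right, y down, z forward; pixel columns grow to the right and rows downward; lengths in m; the calibration is good to about 2 mm. A picture is of the moment at which its call begins.
- robot.hand_in(): hands the job in, once; it reports no verdict.
Trained networks look in a picture, given as the dict that the camera call returned (one of the last four; its "shot" number tells which), for a name from the list of things; names that differ only in an ending like _2 or _b are one class to them, and where a whole thing is asked for, a point or a joint stands for the part that bears it (a point fixed in the world has none). Each returns a list of dicts, best first, with "conf" (0 to 1); they miss things now and then, are a little off and sometimes report something else, mostly with a low value. They report only what shows in the picture. A call takes as long as a camera call.
- robot.outline_of(label, picture): "pixels" (400x640 bool, what is visible of it) and "box" ([left, top, width, height] in pixels, round what is visible of it).
The state is a dict: "time_s": time; "joints": joint angles; "qd": joint speeds; "joint_torque": joint torques, N m; "tcp_pos": TCP position; "ee_rot": TCP orientation; "wrist_force": force on the tool from outside, world axes, zero at the start; "wrist_torque": the same for the moment, N m; "grip_width": opening from 0.0 (shut) to 1.0 (fully open).
Only numpy, scipy, OpenCV 4.12 (cv2) and the standard library are available. Lean on these libraries where they do the work, as an engineer would, in place of code of your own. Each camera call takes 0.05 s, during which the arm holds its last target.

## Working session

There is one attempt and no reset: what is moved stays moved. The work goes in short steps, Python scripts to look and compute and a tool call to move; the robot and the scene stay as the last step left them, time stands still between calls to the robot, and variables do not carry over. Pictures are saved under pics/ and viewed, and the job is handed in when it is done.

Besides the shell and the picture viewer there is one more tool, called after "Emit:" by a JSON object that holds its "method" and its "body", one argument or row to a line. step_arm: Moves the arm, as the interface text tells. Its arguments: {"type":"object","properties":{"rows":{"type":"string"},"squeeze":{"type":"number"}},"required":["rows"]}

```bash
ls; mkdir -p pics
cat > h.py <<'E'
import numpy as np, cv2
from plant import robot
from scipy.spatial.transform import Rotation as R
def save(c,n): cv2.imwrite('pics/'+n+'.png',c['img'][:,:,::-1])
def cloud(c):
    z=c['range_z'];K=np.array(c['camera_matrix']);h,w=z.shape
    u,v=np.meshgrid(np.arange(w),np.arange(h))
    p=np.stack([(u-K[0,2])/K[0,0]*z,(v-K[1,2])/K[1,1]*z,z],-1)
    Rm=cv2.Rodrigues(np.array(c['rvec'],float))[0];t=np.array(c['tvec'],float).ravel()
    return (p-t)@Rm
E
python3 - <<'E'
from h import *
s=robot.read_state();print(s)
for n in('side','top','wrist'):
    c=robot.read_camera(n);save(c,n+'0')
    P=cloud(c)
    for l in ('stand','wheel','crank_grip','brake','adj_bar','jam_grip','oil_can'):
        for d in robot.outline_of(l,c)[:2]:
            m=d['pixels']&(c['range_z']>0);q=P[m]
            print(n,l,round(d['conf'],2),d['box'],m.sum(),q.mean(0).round(3),q.min(0).round(3),q.max(0).round(3)) if m.sum() else print(n,l,d['conf'],d['box'])
E
```

```text
pics
{'time_s': 0.0, 'joints': array([-1.34940889e+00,  1.31189934e-01,  1.48927696e+00,  2.99563675e-05,
        1.52297492e+00, -8.53672996e-02]), 'qd': array([-0.00075035, -0.00178367, -0.00118542, -0.00075294, -0.00135313,
       -0.00139392]), 'joint_torque': array([ 8.17816835e-04, -5.69401288e+01, -5.00549877e+01, -2.55019977e-04,
        1.50537933e-02,  3.18069078e-05]), 'tcp_pos': array([ 0.18117651, -0.57175969,  0.40362821]), 'ee_rot': array([-9.23461516e-04,  9.88260421e-01,  1.52775932e-01, -4.79066350e-05]), 'wrist_force': array([ 0.07569924, -0.47217138, -0.40570436]), 'wrist_torque': array([ 0.04628576, -0.01155046,  0.01155478]), 'grip_width': 0.9944051265566466}
side stand 0.62 [229.4, 177.7, 168.1, 165.0] 13385 [0.538 0.083 0.046] [ 0.453 -0.133 -0.003] [0.661 0.207 0.127]
side stand 0.21 [332.3, 198.3, 55.9, 39.0] 651 [ 0.502 -0.015  0.082] [ 0.453 -0.077  0.013] [ 0.57  -0.002  0.118]
side wheel 0.56 [253.1, 225.6, 92.1, 82.8] 5998 [0.547 0.119 0.062] [0.479 0.003 0.011] [0.634 0.187 0.119]
side crank_grip 0.81 [280.5, 264.2, 12.6, 21.7] 283 [0.533 0.165 0.105] 
[... 1055 characters left out ...]
.119]
top brake 0.76 [288.0, 203.0, 52.9, 66.4] 1907 [ 0.54  -0.03   0.069] [ 0.454 -0.089  0.008] [0.591 0.028 0.127]
top brake 0.25 [301.7, 211.2, 21.9, 53.8] 445 [ 0.511 -0.023  0.08 ] [ 0.454 -0.047  0.009] [ 0.57  -0.005  0.117]
top adj_bar 0.47 [299.0, 203.6, 22.7, 25.8] 248 [ 0.55  -0.027  0.119] [ 0.525 -0.05   0.056] [ 0.58  -0.002  0.127]
top jam_grip 0.62 [307.1, 256.3, 3.2, 15.2] 57 [ 0.463 -0.019  0.115] [ 0.454 -0.026  0.097] [ 0.471 -0.012  0.117]
top oil_can 0.8 [421.6, 171.2, 52.2, 38.6] 1301 [ 0.6   -0.3    0.116] [ 0.574 -0.387 -0.003] [ 0.655 -0.28   0.154]
top oil_can 0.56 [300.4, 206.4, 23.7, 27.0] 282 [ 0.55  -0.027  0.113] [ 0.525 -0.054  0.055] [ 0.58  -0.002  0.127]
```

Run:
```python
from h import *
c=robot.read_camera('top')
im=c['img'][140:290,190:490];cv2.imwrite('pics/top1.png',cv2.resize(im[:,:,::-1],None,fx=2.6,fy=2.6,interpolation=cv2.INTER_CUBIC))
P=cloud(c);np.save('top.npy',P)
s=robot.read_camera('side');Q=cloud(s)
im=s['img'][80:350,220:420];cv2.imwrite('pics/side1.png',cv2.resize(im[:,:,::-1],None,fx=2.2,fy=2.2,interpolation=cv2.INTER_CUBIC))
from scipy.spatial import cKDTree
for nm,X in(('top',P),('side',Q)):
    X=X.reshape(-1,3)
    X=X[(X[:,0]>.4)&(X[:,0]<.7)&(X[:,1]>-.15)&(X[:,1]<.25)]
    z=X[:,2]
    def b(lo,hi): return X[(z>lo)&(z<hi)]
    w=b(.056,.064); w=w[w[:,1]>.02]
    (cx,cy),r=cv2.minEnclosingCircle(w[:,:2].astype(np.float32)); print(nm,'wheel',cx,cy,r,len(w))
    k=b(.112,.122); 
    for lab,mm in(('crank',k[:,1]>.1),('jam',(k[:,0]<.49)&(k[:,1]<.1))):
        q=k[mm]; print(nm,lab,len(q),q.mean(0).round(4),((q.max(0)+q.min(0))/2).round(4))
    a=b(.121,.13); a=a[a[:,1]<.05]; print(nm,'adj',len(a),a.mean(0).round(4),cv2.minAreaRect(a[:,:2].astype(np.float32)*1000))
    p=b(.009,.0145); print(nm,'plate',cv2.minAreaRect(p[:,:2].astype(np.float32)*1000))
    q=b(.056,.067); q=q[q[:,1]<.02]; print('housing',cv2.minAreaRect(q[:,:2].astype(np.float32)*1000))
```

```text
top wheel 0.5590791702270508 0.10218580812215805 0.0820295587182045 3389
top crank 94 [0.5369 0.1609 0.1155] [0.5368 0.1612 0.1161]
top jam 59 [ 0.4626 -0.0196  0.115 ] [ 0.4621 -0.0202  0.1151]
top adj 197 [ 0.5494 -0.0254  0.1233] ((549.9281616210938, -25.794536590576172), (13.56885814666748, 63.27568435668945), 47.391605377197266)
top plate ((582.989990234375, 72.83349609375), (347.0549621582031, 231.8851318359375), 85.8723373413086)
housing ((549.1040649414062, -32.81614685058594), (104.92648315429688, 68.45230865478516), 85.38939666748047)
side wheel 0.5589056015014648 0.10708768665790558 0.08011242002248764 4285
side crank 147 [0.5356 0.1633 0.116 ] [0.5362 0.1626 0.1153]
side jam 68 [ 0.4613 -0.0172  0.1155] [ 0.4613 -0.0189  0.1152]
side adj 194 [ 0.5482 -0.023   0.1237] ((549.1604614257812, -24.684192657470703), (13.861665725708008, 62.326255798339844), 46.749752044677734)
side plate ((581.6442260742188, 50.49104309082031), (299.64697265625, 234.40045166015625), 85.90056610107422)
housing ((548.0476684570312, -34.14054489135742), (99.52217864990234, 69.82661437988281), 86.51991271972656)
```

```bash
sleep 1
```

```text
(no output)
```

View pics/top1.png

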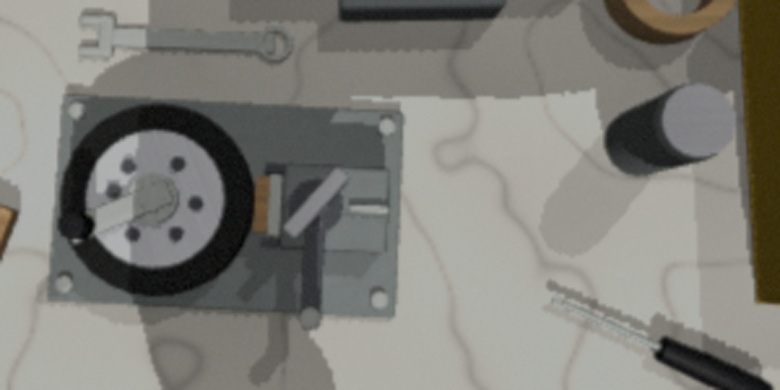

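View pics/side1.png

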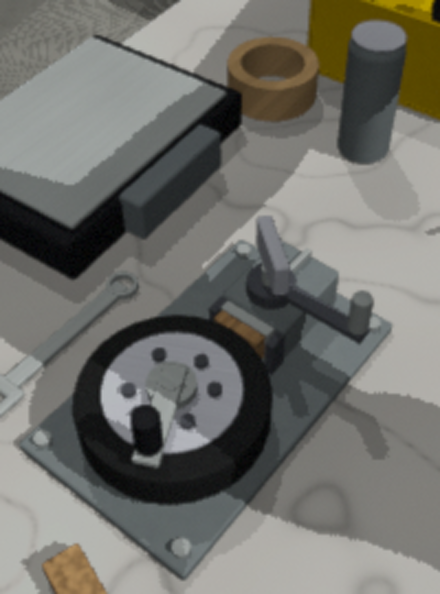

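```bash
cat >> h.py <<'E'
def pose():
    s=robot.read_state();q=np.array(s['ee_rot']);return np.array(s['tcp_pos']),R.from_quat(q[[1,2,3,0]]),s
def down(yang): # tool z down, tool y at world angle yang
    y=np.array([np.cos(yang),np.sin(yang),0]);z=np.array([0,0,-1.]);x=np.cross(y,z);return R.from_matrix(np.stack([x,y,z],1))
def plan(target,yang,n,g,p=None,r=None):
    if p is None: p,r,_=pose()
    T=down(yang);p0=p.copy();dr=(T*r.inv()).as_rotvec();out=[]
    cp,cr=p.copy(),r
    for i in range(1,n+1):
        tp=p0+(np.array(target)-p0)*i/n; tr=R.from_rotvec(dr*i/n)*r
        d=cr.inv().apply(tp-cp);a=(cr.inv()*tr).as_rotvec()
        d=d.round(4);a=a.round(3);out.append(' '.join('%g'%(v+0) for v in [*d,*a])+' %g'%g)
        cp=cp+cr.apply(d);cr=cr*R.from_rotvec(a)
    print('; '.join(out));print('ends',cp.round(4),'|step|',np.linalg.norm(d))
SY=-0.0725
E
python3 - <<'E'
from h import *
plan([0.5365,0.162,0.36],SY,15,-1)
E
```

```text
0.0374 -0.0395 0.003 0 0 -0.079 -1; 0.0403 -0.0364 0.003 0 0 -0.08 -1; 0.0432 -0.0331 0.0029 0 0 -0.079 -1; 0.0456 -0.0296 0.003 0 0 -0.08 -1; 0.0478 -0.0258 0.003 0 0 -0.079 -1; 0.0497 -0.022 0.003 0 0 -0.08 -1; 0.0513 -0.0179 0.003 0 0 -0.079 -1; 0.0526 -0.0139 0.0029 0 0 -0.079 -1; 0.0535 -0.0096 0.003 0 0 -0.08 -1; 0.0541 -0.0053 0.003 0 0 -0.079 -1; 0.0544 -0.0011 0.003 0 0 -0.08 -1; 0.0542 0.0033 0.003 0 0 -0.079 -1; 0.0539 0.0076 0.0029 0 0 -0.08 -1; 0.053 0.0118 0.003 0 0 -0.079 -1; 0.052 0.016 0.003 0 0 -0.08 -1
ends [0.5365 0.162  0.36  ] |step| 0.05448853090330111
```

Emit:
{"method": "step_arm", "body": {
  "rows": "0.037 -0.04 0.003 0 0 -0.08 -1; 0.04 -0.036 0.003 0 0 -0.08 -1; 0.043 -0.033 0.003 0 0 -0.08 -1; 0.046 -0.03 0.003 0 0 -0.08 -1; 0.048 -0.026 0.003 0 0 -0.08 -1; 0.05 -0.022 0.003 0 0 -0.08 -1; 0.051 -0.018 0.003 0 0 -0.08 -1; 0.053 -0.014 0.003 0 0 -0.08 -1; 0.053 -0.01 0.003 0 0 -0.08 -1; 0.054 -0.005 0.003 0 0 -0.08 -1; 0.054 -0.001 0.003 0 0 -0.08 -1; 0.054 0.003 0.003 0 0 -0.08 -1; 0.054 0.008 0.003 0 0 -0.08 -1; 0.053 0.012 0.003 0 0 -0.08 -1; 0.052 0.016 0.003 0 0 -0.08 -1"
}}

```text
time_s: 3.18
tcp_pos: [0.529, 0.1897, 0.361]
ee_rot: [0.005, 0.718, 0.696, 0.003]
wrist_force: [0.6, -0.5, 0.2]
grip_width: 1.001
```

Run:
```python
from h import *
plan([0.5365,0.162,0.31],SY,4,-1)
```

```text
-0.0068 0.0019 0.0128 0.003 0.001 0.01 -1; -0.0068 0.0021 0.0128 0.003 0.001 0.011 -1; -0.0068 0.0021 0.0127 0.003 0 0.01 -1; -0.0068 0.0023 0.0128 0.003 0.001 0.01 -1
ends [0.5365 0.162  0.31  ] |step| 0.01467548977036201
```

Emit:
{"method": "step_arm", "body": {
  "rows": "-0.007 0.002 0.013 0.003 0.001 0.01 -1; -0.007 0.002 0.013 0.003 0.001 0.01 -1; -0.007 0.002 0.013 0.003 0 0.01 -1; -0.007 0.002 0.013 0.003 0.001 0.01 -1; 0 0 0 0 0 0 -1"
}}

```text
time_s: 3.8
tcp_pos: [0.5362, 0.1604, 0.3049]
ee_rot: [-0.001, 0.732, 0.681, -0.001]
wrist_force: [-0.6, -0.6, 0.7]
grip_width: 1.004
```

Run:
```python
from h import *
c=robot.read_camera('wrist');save(c,'w1')
P=cloud(c);X=P[(P[...,2]>.108)&(P[...,2]<.123)&(c['range_z']>.1)]
X=X[np.hypot(X[:,0]-.5365,X[:,1]-.162)<.03]
print(len(X),X.mean(0),(X.max(0)+X.min(0))/2, X.min(0),X.max(0))
p,r,s=pose();print(p,s['wrist_force'],r.as_matrix().round(3).tolist())
plan([0.5365,0.162,0.262],SY,4,-1)
```

```text
1065 [0.53694922 0.16249178 0.11522828] [0.53686514 0.16111583 0.11286648] [0.52619039 0.15048516 0.10801597] [0.54753989 0.17174649 0.11771699]
[0.53641835 0.16072281 0.30576772] [-0.11104146 -0.34855463 -0.69423578] [[0.072, 0.997, -0.002], [0.997, -0.072, -0.0], [-0.0, -0.002, -1.0]]
0.0003 0 0.0109 0 0 0 -1; 0.0003 0 0.011 -0.001 0 0 -1; 0.0004 0 0.0109 0 0 0.001 -1; 0.0003 0 0.011 -0.001 0 0 -1
ends [0.5365 0.162  0.262 ] |step| 0.011004090148667448
```

View pics/w1.png

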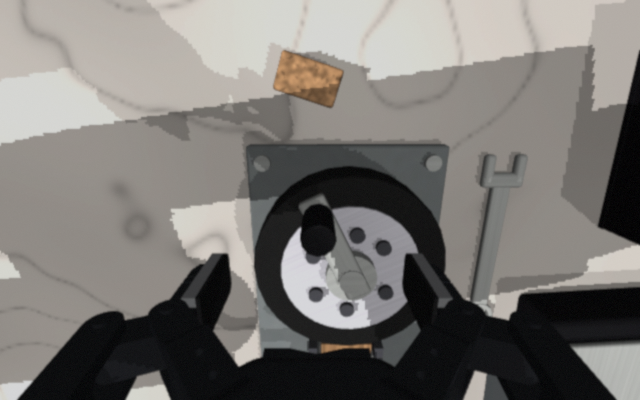

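Emit:
{"method": "step_arm", "body": {
  "rows": "0 0 0.011 0 0 0 -1; 0 0 0.011 0 0 0 -1; 0.001 0 0.011 0 0 0 -1; 0 0 0.01 0 0 0 -1; 0 0 0 0 0 0 0.9; 0 0 0 0 0 0 0.9; 0 0 0 0 0 0 0.9; 0 0 0 0 0 0 0.9; 0 0 0 0 0 0 0.9",
  "squeeze": 60
}}

```text
time_s: 4.97
tcp_pos: [0.5369, 0.1624, 0.2616]
ee_rot: [-0.0, 0.732, 0.681, 0.001]
wrist_force: [0.5, 0.5, -3.0]
grip_width: 0.24
```

Run:
```python
from h import *
p,r,s=pose();print(p,s['wrist_force'],s['grip_width'],s['qd'].round(4), s['wrist_torque'])
```

```text
[0.53686704 0.1623773  0.26155053] [ 0.5419638   0.47517407 -3.04133682] 0.2403806605746273 [-0.     -0.0019  0.0008 -0.0006  0.     -0.    ] [ 0.00308607 -0.14034719  0.00564319]
```

```bash
cat >> h.py <<'E'
C=np.array([0.559,0.1065])
def crank(n,dphi,g=0.9,z=0.2615):
    p,r,s=pose();d=p[:2]-C;phi=np.arctan2(d[1],d[0]);
    f=s['wrist_force'];t=np.array([-np.sin(phi),np.cos(phi)]);u=np.array([np.cos(phi),np.sin(phi)])
    print('t%.2f phi %.3f rad %.4f Ft %.2f Fr %.2f z %.4f gw %.3f'%(s['time_s'],phi,np.hypot(*d),f[:2]@t,f[:2]@u,p[2],s['grip_width']))
    T=down(SY);cp=p;out=[]
    for i in range(1,n+1):
        a=phi+dphi*i;tp=np.array([*(C+.06*np.array([np.cos(a),np.sin(a)])),z])
        dd=r.inv().apply(tp-cp);w=(r.inv()*T).as_rotvec() if i==1 else np.zeros(3)
        out.append(' '.join('%g'%(v+0) for v in [*dd.round(4),*w.round(3)])+' %g'%g);cp=tp
    print('; '.join(out))
def log(P,F):
    d=np.array(P[:2])-C;phi=np.arctan2(d[1],d[0]);f=np.array(F)
    print('phi %.3f rad %.4f Ft %.2f Fr %.2f'%(phi,np.hypot(*d),f[:2]@[-np.sin(phi),np.cos(phi)],f[:2]@[np.cos(phi),np.sin(phi)]))
E
python3 - <<'E'
from h import *
crank(8,0.09)
E
```

```text
t4.97 phi 1.948 rad 0.0601 Ft -0.68 Fr 0.24 z 0.2616 gw 0.240
-0.0026 -0.0047 0 0.001 -0.001 0.001 0.9; -0.003 -0.0045 0 0 0 0 0.9; -0.0034 -0.0042 0 0 0 0 0.9; -0.0037 -0.0039 0 0 0 0 0.9; -0.0041 -0.0035 0 0 0 0 0.9; -0.0044 -0.0032 0 0 0 0 0.9; -0.0046 -0.0028 0 0 0 0 0.9; -0.0049 -0.0023 0 0 0 0 0.9
```

Emit:
{"method": "step_arm", "body": {
  "rows": "-0.0026 -0.0047 0 0 0 0 0.9; -0.003 -0.0045 0 0 0 0 0.9; -0.0034 -0.0042 0 0 0 0 0.9"
}}

```text
time_s: 5.35
tcp_pos: [0.5223, 0.1543, 0.2615]
ee_rot: [0.0, 0.732, 0.682, 0.001]
wrist_force: [2.2, 1.9, -1.9]
grip_width: 0.236
```

Run:
```python
from h import *
crank(8,0.09)
```

```text
t5.35 phi 2.226 rad 0.0602 Ft -2.88 Fr 0.16 z 0.2615 gw 0.236
-0.0039 -0.0037 0 0.002 -0.002 0.002 0.9; -0.0041 -0.0035 0 0 0 0 0.9; -0.0044 -0.0031 0 0 0 0 0.9; -0.0047 -0.0027 0 0 0 0 0.9; -0.0049 -0.0023 0 0 0 0 0.9; -0.0051 -0.0018 0 0 0 0 0.9; -0.0052 -0.0014 0 0 0 0 0.9; -0.0053 -0.0009 0 0 0 0 0.9
```

Emit:
{"method": "step_arm", "body": {
  "rows": "-0.004 -0.0037 0 0 0 0 0.9; -0.0041 -0.0035 0 0 0 0 0.9; -0.0044 -0.0031 0 0 0 0 0.9; -0.0047 -0.0027 0 0 0 0 0.9"
}}

```text
time_s: 5.85
tcp_pos: [0.5068, 0.1369, 0.2615]
ee_rot: [0.0, 0.732, 0.682, 0.001]
wrist_force: [1.8, 0.7, -2.7]
grip_width: 0.233
```

Emit:
{"method": "step_arm", "body": {
  "rows": "-0.0049 -0.0022 0 0 0 0 0.9; -0.0051 -0.0018 0 0 0 0 0.9; -0.0052 -0.0013 0 0 0 0 0.9; -0.0053 -0.0008 0 0 0 0 0.9"
}}

```text
time_s: 6.35
tcp_pos: [0.4989, 0.1153, 0.2615]
ee_rot: [0.0, 0.732, 0.682, 0.002]
wrist_force: [3.7, 1.6, -3.2]
grip_width: 0.239
```

Run:
```python
from h import *
crank(8,0.09)
```

```text
t6.35 phi 2.996 rad 0.0607 Ft -2.12 Fr -3.38 z 0.2615 gw 0.239
-0.0055 0.0006 0 0.003 -0.002 0.001 0.9; -0.0054 0.0003 0 0 0 0 0.9; -0.0053 0.0008 0 0 0 0 0.9; -0.0052 0.0013 0 0 0 0 0.9; -0.0051 0.0018 0 0 0 0 0.9; -0.0049 0.0022 0 0 0 0 0.9; -0.0047 0.0026 0 0 0 0 0.9; -0.0045 0.0031 0 0 0 0 0.9
```

Emit:
{"method": "step_arm", "body": {
  "rows": "-0.0055 0.0005 0 0 0 0 0.9; -0.0054 0.0004 0 0 0 0 0.9; -0.0053 0.0009 0 0 0 0 0.9; -0.0052 0.0014 0 0 0 0 0.9"
}}

```text
time_s: 6.85
tcp_pos: [0.5002, 0.0924, 0.2615]
ee_rot: [-0.0, 0.732, 0.682, 0.001]
wrist_force: [-0.1, 2.5, -1.1]
grip_width: 0.241
```

Emit:
{"method": "step_arm", "body": {
  "rows": "-0.0051 0.0019 0 0 0 0 0.9; -0.0049 0.0023 0 0 0 0 0.9; -0.0047 0.0027 0 0 0 0 0.9; -0.0044 0.0032 0 0 0 0 0.9"
}}

```text
time_s: 7.35
tcp_pos: [0.5097, 0.0713, 0.2615]
ee_rot: [-0.0, 0.732, 0.682, 0.001]
wrist_force: [0.0, 3.5, -1.7]
grip_width: 0.236
```

Run:
```python
from h import *
crank(8,0.09)
```

```text
t7.35 phi -2.521 rad 0.0606 Ft -2.80 Fr -2.03 z 0.2615 gw 0.236
-0.0036 0.0041 0 0.002 -0.003 0.001 0.9; -0.0037 0.004 0 0 0 0 0.9; -0.0033 0.0043 0 0 0 0 0.9; -0.0029 0.0046 0 0 0 0 0.9; -0.0025 0.0048 0 0 0 0 0.9; -0.002 0.005 0 0 0 0 0.9; -0.0016 0.0052 0 0 0 0 0.9; -0.0011 0.0053 0 0 0 0 0.9
```

Emit:
{"method": "step_arm", "body": {
  "rows": "-0.0036 0.0041 0 0 0 0 0.9; -0.0036 0.004 0 0 0 0 0.9; -0.0032 0.0043 0 0 0 0 0.9; -0.0028 0.0046 0 0 0 0 0.9"
}}

```text
time_s: 7.85
tcp_pos: [0.5265, 0.0556, 0.2615]
ee_rot: [-0.001, 0.732, 0.681, 0.001]
wrist_force: [-0.3, 2.5, 0.3]
grip_width: 0.238
```

Emit:
{"method": "step_arm", "body": {
  "rows": "-0.0024 0.0048 0 0 0 0 0.9; -0.0019 0.005 0 0 0 0 0.9; -0.0015 0.0052 0 0 0 0 0.9; -0.001 0.0053 0 0 0 0 0.9"
}}

```text
time_s: 8.35
tcp_pos: [0.5477, 0.0471, 0.2615]
ee_rot: [-0.001, 0.732, 0.681, 0.001]
wrist_force: [-1.3, 4.2, 1.1]
grip_width: 0.237
```

Run:
```python
from h import *
crank(8,0.09)
```

```text
t8.35 phi -1.758 rad 0.0605 Ft -2.01 Fr -3.90 z 0.2615 gw 0.237
0.0001 0.0054 0 0 -0.003 0.001 0.9; 0.0001 0.0054 0 0 0 0 0.9; 0.0006 0.0054 0 0 0 0 0.9; 0.0011 0.0053 0 0 0 0 0.9; 0.0015 0.0052 0 0 0 0 0.9; 0.002 0.005 0 0 0 0 0.9; 0.0024 0.0048 0 0 0 0 0.9; 0.0029 0.0046 0 0 0 0 0.9
```

Emit:
{"method": "step_arm", "body": {
  "rows": "0.0001 0.0054 0 0 0 0 0.9; 0.0002 0.0054 0 0 0 0 0.9; 0.0007 0.0054 0 0 0 0 0.9; 0.0012 0.0053 0 0 0 0 0.9"
}}

```text
time_s: 8.85
tcp_pos: [0.5708, 0.0474, 0.2615]
ee_rot: [-0.001, 0.732, 0.681, 0.001]
wrist_force: [-2.9, 2.3, 1.6]
grip_width: 0.239
```

Emit:
{"method": "step_arm", "body": {
  "rows": "0.0016 0.0052 0 0 0 0 0.9; 0.0021 0.005 0 0 0 0 0.9; 0.0025 0.0048 0 0 0 0 0.9; 0.003 0.0046 0 0 0 0 0.9"
}}

```text
time_s: 9.35
tcp_pos: [0.5922, 0.0561, 0.2615]
ee_rot: [-0.001, 0.732, 0.682, 0.0]
wrist_force: [-4.8, 1.7, 4.2]
grip_width: 0.236
```

Run:
```python
from h import *
crank(8,0.09)
```

```text
t9.35 phi -0.989 rad 0.0603 Ft -3.02 Fr -4.07 z 0.2615 gw 0.236
0.0037 0.0039 0 -0.001 -0.002 0.001 0.9; 0.0038 0.0038 0 0 0 0 0.9; 0.0042 0.0034 0 0 0 0 0.9; 0.0044 0.0031 0 0 0 0 0.9; 0.0047 0.0026 0 0 0 0 0.9; 0.0049 0.0022 0 0 0 0 0.9; 0.0051 0.0018 0 0 0 0 0.9; 0.0052 0.0013 0 0 0 0 0.9
```

Emit:
{"method": "step_arm", "body": {
  "rows": "0.0037 0.0039 0 0 0 0 0.9; 0.0039 0.0037 0 0 0 0 0.9; 0.0043 0.0033 0 0 0 0 0.9; 0.0045 0.003 0 0 0 0 0.9"
}}

```text
time_s: 9.85
tcp_pos: [0.6073, 0.0703, 0.2614]
ee_rot: [-0.001, 0.732, 0.681, -0.003]
wrist_force: [-8.7, -2.9, 6.1]
grip_width: 0.237
```

Emit:
{"method": "step_arm", "body": {
  "rows": "0.0048 0.0025 0 0 0 0 0.9; 0.005 0.0021 0 0 0 0 0.9; 0.0051 0.0017 0 0 0 0 0.9; 0.0052 0.0012 0 0 0 0 0.9"
}}

```text
time_s: 10.35
tcp_pos: [0.6166, 0.0874, 0.2615]
ee_rot: [0.001, 0.733, 0.681, -0.006]
wrist_force: [-2.8, -0.7, 1.9]
grip_width: 0.24
```

Run:
```python
from h import *
crank(8,0.09)
```

```text
t10.35 phi -0.320 rad 0.0607 Ft -1.60 Fr -2.44 z 0.2615 gw 0.240
0.0055 0.0004 0 -0.008 0.01 -0.001 0.9; 0.0054 0.0006 -0.0001 0 0 0 0.9; 0.0054 0.0001 -0.0001 0 0 0 0.9; 0.0054 -0.0004 -0.0001 0 0 0 0.9; 0.0053 -0.0009 0 0 0 0 0.9; 0.0052 -0.0013 0 0 0 0 0.9; 0.0051 -0.0018 0 0 0 0 0.9; 0.0049 -0.0022 0 0 0 0 0.9
```

Run:
```python
from h import *
crank(11,-0.07)
```

```text
t10.35 phi -0.320 rad 0.0607 Ft -1.60 Fr -2.44 z 0.2615 gw 0.240
-0.0039 -0.0018 0.0001 -0.008 0.01 -0.001 0.9; -0.0039 -0.0014 0 0 0 0 0.9; -0.0038 -0.0017 0.0001 0 0 0 0.9; -0.0037 -0.002 0.0001 0 0 0 0.9; -0.0036 -0.0022 0.0001 0 0 0 0.9; -0.0034 -0.0025 0.0001 0 0 0 0.9; -0.0032 -0.0027 0.0001 0 0 0 0.9; -0.003 -0.0029 0.0001 0 0 0 0.9; -0.0028 -0.0031 0.0001 0 0 0 0.9; -0.0026 -0.0033 0.0001 0 0 0 0.9; -0.0023 -0.0035 0 0 0 0 0.9
```

Emit:
{"method": "step_arm", "body": {
  "rows": "-0.0039 -0.0017 0 -0.008 0.01 0 0.9"
}}

```text
time_s: 10.48
tcp_pos: [0.6147, 0.0846, 0.2615]
ee_rot: [-0.0, 0.732, 0.681, 0.001]
wrist_force: [-5.1, 4.5, 2.6]
grip_width: 0.237
```

Emit:
{"method": "step_arm", "body": {
  "rows": "-0.0039 -0.0015 0 0 0 0 0.9"
}}

```text
time_s: 10.6
tcp_pos: [0.6131, 0.0813, 0.2615]
ee_rot: [-0.0, 0.732, 0.681, 0.002]
wrist_force: [0.6, 5.6, -0.7]
grip_width: 0.237
```

Emit:
{"method": "step_arm", "body": {
  "rows": "-0.0038 -0.0017 0 0 0 0 0.9"
}}

```text
time_s: 10.72
tcp_pos: [0.6114, 0.0783, 0.2616]
ee_rot: [-0.001, 0.732, 0.681, 0.003]
wrist_force: [1.8, 6.9, -1.7]
grip_width: 0.235
```

Emit:
{"method": "step_arm", "body": {
  "rows": "-0.0037 -0.002 0 0 0 0 0.9"
}}

```text
time_s: 10.85
tcp_pos: [0.6096, 0.0754, 0.2616]
ee_rot: [-0.0, 0.732, 0.681, 0.005]
wrist_force: [4.2, 6.6, -2.3]
grip_width: 0.235
```

Emit:
{"method": "step_arm", "body": {
  "rows": "-0.0036 -0.0022 0 0 0 0 0.9"
}}

```text
time_s: 10.98
tcp_pos: [0.6077, 0.0727, 0.2616]
ee_rot: [-0.0, 0.732, 0.682, 0.007]
wrist_force: [3.7, 7.1, -3.1]
grip_width: 0.24
```

Emit:
{"method": "step_arm", "body": {
  "rows": "-0.0034 -0.0025 0 0 0 0 0.9"
}}

```text
time_s: 11.1
tcp_pos: [0.6056, 0.0701, 0.2616]
ee_rot: [0.0, 0.732, 0.682, 0.009]
wrist_force: [5.9, 6.3, -4.4]
grip_width: 0.232
```

Run:
```python
from h import *
crank(8,-0.07)
```

```text
t11.10 phi -0.663 rad 0.0591 Ft 8.57 Fr 0.81 z 0.2616 gw 0.232
-0.0039 -0.0017 0 0.012 -0.013 0.002 0.9; -0.0032 -0.0027 -0.0001 0 0 0 0.9; -0.003 -0.0029 -0.0001 0 0 0 0.9; -0.0028 -0.0031 -0.0001 0 0 0 0.9; -0.0026 -0.0033 -0.0001 0 0 0 0.9; -0.0023 -0.0035 -0.0001 0 0 0 0.9; -0.0021 -0.0036 -0.0001 0 0 0 0.9; -0.0018 -0.0038 -0.0001 0 0 0 0.9
```

```bash
cat >> h.py <<'E'
def qlog(P,q,F):
    r=R.from_quat(np.array(q)[[1,2,3,0]]);g=np.array(P)+r.apply([0,0,.155]);d=g[:2]-C
    phi=np.arctan2(d[1],d[0]);f=np.array(F)
    print('gphi %.3f rad %.4f Ft %.2f Fr %.2f'%(phi,np.hypot(*d),f[:2]@[-np.sin(phi),np.cos(phi)],f[:2]@[np.cos(phi),np.sin(phi)]))
def crank2(n,dphi,g=0.9,z=0.2615):
    p,r,s=pose();qlog(p,s['ee_rot'],s['wrist_force'])
    gg=p+r.apply([0,0,.155]);d=gg[:2]-C;phi=np.arctan2(d[1],d[0])
    T=down(SY);cp=p;out=[]
    for i in range(1,n+1):
        a=phi+dphi*i;tp=np.array([*(C+.06*np.array([np.cos(a),np.sin(a)])),z])-T.apply([0,0,.155])+[0,0,-.155]
        dd=(r if i==1 else T).inv().apply(tp-cp);w=(r.inv()*T).as_rotvec() if i==1 else np.zeros(3)
        out.append(' '.join('%g'%(v+0) for v in [*dd.round(4),*w.round(3)])+' %g'%g);cp=tp
    print('; '.join(out))
E
python3 - <<'E'
from h import *
for a in [([0.6073, 0.0703, 0.2614],[-0.001, 0.732, 0.681, -0.003],[-8.7, -2.9, 6.1]),
([0.6166, 0.0874, 0.2615],[0.001, 0.733, 0.681, -0.006],[-2.8, -0.7, 1.9]),
([0.6147, 0.0846, 0.2615],[-0.0, 0.732, 0.681, 0.001],[-5.1, 4.5, 2.6]),
([0.6131, 0.0813, 0.2615],[-0.0, 0.732, 0.681, 0.002],[0.6, 5.6, -0.7]),
([0.6114, 0.0783, 0.2616],[-0.001, 0.732, 0.681, 0.003],[1.8, 6.9, -1.7]),
([0.6096, 0.0754, 0.2616],[-0.0, 0.732, 0.681, 0.005],[4.2, 6.6, -2.3]),
([0.6077, 0.0727, 0.2616],[-0.0, 0.732, 0.682, 0.007],[3.7, 7.1, -3.1])]: qlog(*a)
crank2(8,-.07)
E
```

```text
gphi -0.658 rad 0.0599 Ft -7.61 Fr -5.11
gphi -0.350 rad 0.0601 Ft -1.62 Fr -2.39
gphi -0.370 rad 0.0600 Ft 2.35 Fr -6.38
gphi -0.426 rad 0.0599 Ft 5.35 Fr -1.77
gphi -0.477 rad 0.0595 Ft 6.96 Fr -1.57
gphi -0.526 rad 0.0598 Ft 7.82 Fr 0.32
gphi -0.571 rad 0.0598 Ft 7.97 Fr -0.73
gphi -0.618 rad 0.0596 Ft 8.53 Fr 1.20
-0.0017 -0.0001 0.0001 0.012 -0.013 0.002 0.9; -0.0033 -0.0025 0 0 0 0 0.9; -0.0032 -0.0028 0 0 0 0 0.9; -0.003 -0.003 0 0 0 0 0.9; -0.0027 -0.0032 0 0 0 0 0.9; -0.0025 -0.0034 0 0 0 0 0.9; -0.0023 -0.0035 0 0 0 0 0.9; -0.002 -0.0037 0 0 0 0 0.9
```

Emit:
{"method": "step_arm", "body": {
  "rows": "-0.0017 -0.0001 0 0.012 -0.013 0.002 0.9"
}}

```text
time_s: 11.22
tcp_pos: [0.6056, 0.0692, 0.2615]
ee_rot: [0.0, 0.732, 0.681, 0.002]
wrist_force: [1.8, 8.6, -1.1]
grip_width: 0.239
```

Emit:
{"method": "step_arm", "body": {
  "rows": "-0.0033 -0.0025 0 0.002 -0.002 0 0.9"
}}

```text
time_s: 11.35
tcp_pos: [0.6036, 0.0669, 0.2616]
ee_rot: [0.0, 0.732, 0.681, 0.002]
wrist_force: [4.8, 6.3, -4.4]
grip_width: 0.232
```

Emit:
{"method": "step_arm", "body": {
  "rows": "-0.0032 -0.0028 0 0.002 -0.002 0 0.9"
}}

```text
time_s: 11.48
tcp_pos: [0.6011, 0.0645, 0.2616]
ee_rot: [0.001, 0.732, 0.681, 0.002]
wrist_force: [3.2, 5.0, -3.0]
grip_width: 0.233
```

Emit:
{"method": "step_arm", "body": {
  "rows": "-0.003 -0.003 0 0.002 -0.002 0 0.9"
}}

```text
time_s: 11.6
tcp_pos: [0.5984, 0.062, 0.2615]
ee_rot: [0.001, 0.732, 0.682, 0.002]
wrist_force: [3.2, 3.5, -1.5]
grip_width: 0.24
```

Emit:
{"method": "step_arm", "body": {
  "rows": "-0.0027 -0.0032 0 0.002 -0.002 0 0.9"
}}

```text
time_s: 11.72
tcp_pos: [0.5953, 0.0596, 0.2616]
ee_rot: [0.001, 0.732, 0.682, 0.002]
wrist_force: [1.2, 2.2, -1.8]
grip_width: 0.236
```

Emit:
{"method": "step_arm", "body": {
  "rows": "-0.0025 -0.0034 0 0.002 -0.002 0 0.9"
}}

```text
time_s: 11.85
tcp_pos: [0.5917, 0.0571, 0.2615]
ee_rot: [0.002, 0.732, 0.682, 0.001]
wrist_force: [1.5, 2.0, -1.5]
grip_width: 0.238
```

Run:
```python
from h import *
crank2(8,-.07)
```

```text
gphi -0.982 rad 0.0598 Ft 2.37 Fr -0.79
-0.0029 -0.0028 0 0.003 0.002 0.001 0.9; -0.0022 -0.0036 0 0 0 0 0.9; -0.002 -0.0037 0 0 0 0 0.9; -0.0017 -0.0038 0 0 0 0 0.9; -0.0014 -0.0039 0 0 0 0 0.9; -0.0011 -0.004 0 0 0 0 0.9; -0.0009 -0.0041 0 0 0 0 0.9; -0.0006 -0.0042 0 0 0 0 0.9
```

Run:
```python
from h import *
for a in [([0.6056, 0.0692, 0.2615],[0.0, 0.732, 0.681, 0.002],[1.8, 8.6, -1.1]),
([0.6036, 0.0669, 0.2616],[0.0, 0.732, 0.681, 0.002],[4.8, 6.3, -4.4]),
([0.6011, 0.0645, 0.2616],[0.001, 0.732, 0.681, 0.002],[3.2, 5.0, -3.0]),
([0.5984, 0.062, 0.2615],[0.001, 0.732, 0.682, 0.002],[3.2, 3.5, -1.5]),
([0.5953, 0.0596, 0.2616],[0.001, 0.732, 0.682, 0.002],[1.2, 2.2, -1.8])]: qlog(*a)
```

```text
gphi -0.665 rad 0.0598 Ft 7.88 Fr -3.89
gphi -0.716 rad 0.0597 Ft 7.90 Fr -0.51
gphi -0.774 rad 0.0598 Ft 5.81 Fr -1.21
gphi -0.836 rad 0.0597 Ft 4.72 Fr -0.45
gphi -0.901 rad 0.0596 Ft 2.31 Fr -0.98
```

Run:
```python
from h import *
crank2(5,.072)
```

```text
gphi -0.982 rad 0.0598 Ft 2.37 Fr -0.79
0.0024 0.0039 0 0.003 0.002 0.001 0.9; 0.003 0.0031 0 0 0 0 0.9; 0.0032 0.0029 0 0 0 0 0.9; 0.0034 0.0026 0 0 0 0 0.9; 0.0036 0.0024 0 0 0 0 0.9
```

Emit:
{"method": "step_arm", "body": {
  "rows": "0.0024 0.0039 0 0.003 0.002 0.001 0.9"
}}

```text
time_s: 11.98
tcp_pos: [0.5953, 0.0588, 0.2615]
ee_rot: [-0.0, 0.732, 0.681, -0.0]
wrist_force: [-2.8, 0.9, 1.0]
grip_width: 0.238
```

Emit:
{"method": "step_arm", "body": {
  "rows": "0.003 0.0031 0 0 0 0 0.9"
}}

```text
time_s: 12.1
tcp_pos: [0.5985, 0.0613, 0.2615]
ee_rot: [-0.001, 0.732, 0.681, -0.001]
wrist_force: [-5.1, -1.9, 4.2]
grip_width: 0.235
```

Emit:
{"method": "step_arm", "body": {
  "rows": "0.0032 0.0029 0 0 0 0 0.9"
}}

```text
time_s: 12.22
tcp_pos: [0.6016, 0.0639, 0.2615]
ee_rot: [-0.001, 0.732, 0.681, -0.002]
wrist_force: [-6.9, -3.7, 5.3]
grip_width: 0.241
```

Emit:
{"method": "step_arm", "body": {
  "rows": "0.0034 0.0026 0 -0.002 0.002 0 0.9"
}}

```text
time_s: 12.35
tcp_pos: [0.6042, 0.0667, 0.2615]
ee_rot: [-0.001, 0.733, 0.681, -0.002]
wrist_force: [-7.4, -4.3, 5.5]
grip_width: 0.239
```

Run:
```python
from h import *
crank2(5,.05)
```

```text
gphi -0.731 rad 0.0599 Ft -8.11 Fr -2.63
0.0021 0.0012 0 -0.004 0.002 -0.001 0.9; 0.0025 0.0017 0 0 0 0 0.9; 0.0026 0.0015 0 0 0 0 0.9; 0.0027 0.0014 0 0 0 0 0.9; 0.0027 0.0013 0 0 0 0 0.9
```

Emit:
{"method": "step_arm", "body": {
  "rows": "0.0021 0.0012 0 -0.004 0.002 0 0.9; 0.0025 0.0017 0 -0.001 0.001 0 0.9; 0 0 0 0 0 0 0.9"
}}

```text
time_s: 12.72
tcp_pos: [0.6071, 0.0702, 0.2615]
ee_rot: [-0.001, 0.733, 0.681, -0.002]
wrist_force: [-2.4, 1.3, 1.4]
grip_width: 0.24
```

Run:
```python
from h import *
crank2(5,.05)
```

```text
gphi -0.658 rad 0.0599 Ft -0.42 Fr -2.66
0.0021 0.001 0 -0.004 0.002 -0.001 0.9; 0.0026 0.0015 0 0 0 0 0.9; 0.0027 0.0013 0 0 0 0 0.9; 0.0028 0.0012 0 0 0 0 0.9; 0.0028 0.0011 0 0 0 0 0.9
```

Emit:
{"method": "step_arm", "body": {
  "rows": "0.0013 0.0006 0 -0.002 0.001 0 0.9; 0 0 0 0 0 0 0.9"
}}

```text
time_s: 12.98
tcp_pos: [0.6076, 0.0709, 0.2615]
ee_rot: [-0.001, 0.733, 0.681, -0.003]
wrist_force: [-2.2, 1.6, 2.0]
grip_width: 0.237
```

Emit:
{"method": "step_arm", "body": {
  "rows": "0 0 0 0 0 0 -1; 0 0 0 0 0 0 -1; 0 0 0 0 0 0 -1; 0 0 0 0 0 0 -1; 0 0 0 0 0 0 -1"
}}

```text
time_s: 13.6
tcp_pos: [0.6085, 0.0712, 0.2616]
ee_rot: [0.0, 0.733, 0.681, -0.002]
wrist_force: [0.0, 0.3, -0.1]
grip_width: 1.003
```

Run:
```python
from h import *
crank2(2,.05)
p,r,s=pose();print(p,s['grip_width'],s['joints'].round(3))
plan([p[0],p[1],0.36],SY,4,-1)
c=robot.read_camera('wrist');save(c,'w2')
P=cloud(c);X=P[(P[...,2]>.108)&(P[...,2]<.123)&(c['range_z']>.1)]
X=X[np.hypot(X[:,0]-p[0],X[:,1]-p[1])<.03]
m=(X.max(0)+X.min(0))/2
print(len(X),X.mean(0),m,np.arctan2(*(m[:2]-C)[::-1]))
```

```text
gphi -0.628 rad 0.0609 Ft 0.26 Fr -0.17
0.0026 0.0005 0.0001 -0.002 0.003 -0.001 0.9; 0.0027 0.0014 0 0 0 0 0.9
[0.60853797 0.071159   0.26163685] 1.0032980308542023 [ 0.034  0.273  1.594 -0.003  1.277  0.108]
-0.0001 0 -0.0246 0 0.001 0 -1; 0 -0.0001 -0.0246 -0.001 0 -0.001 -1; -0.0001 0 -0.0246 0 0.001 0 -1; 0 0 -0.0246 -0.001 0.001 0 -1
ends [0.6086 0.0711 0.36  ] |step| 0.0246
1801 [0.60704844 0.07104388 0.11499189] [0.60680323 0.06898379 0.11286559] -0.6654066625901708
```

Emit:
{"method": "step_arm", "body": {
  "rows": "0 0 -0.025 0 0 0 -1; 0 0 -0.025 0 0 0 -1; 0 0 -0.024 0 0 0 -1"
}}

```text
time_s: 14.02
tcp_pos: [0.6076, 0.0713, 0.3342]
ee_rot: [-0.002, 0.733, 0.681, -0.004]
wrist_force: [-0.1, 1.1, -0.9]
grip_width: 1.006
```

Run:
```python
from h import *
plan([.462,-.0195,.325],SY+np.pi/2,10,-1)
```

```text
-0.0101 -0.0138 0.0011 -0.001 0 -0.157 -1; -0.0078 -0.0153 0.001 -0.001 -0.001 -0.157 -1; -0.0054 -0.0163 0.0011 -0.001 0 -0.158 -1; -0.0027 -0.0169 0.001 -0.001 0 -0.157 -1; -0.0001 -0.0172 0.001 0 0 -0.157 -1; 0.0027 -0.0169 0.001 -0.001 -0.001 -0.157 -1; 0.0052 -0.0163 0.001 -0.001 0 -0.157 -1; 0.0078 -0.0153 0.0009 -0.001 -0.001 -0.158 -1; 0.0101 -0.0139 0.001 -0.001 0 -0.157 -1; 0.0121 -0.0122 0.0009 -0.001 0 -0.157 -1
ends [ 0.462  -0.0195  0.325 ] |step| 0.01720639416031145
```

Emit:
{"method": "step_arm", "body": {
  "rows": "-0.01 -0.014 0.001 0 0 -0.157 -1; -0.008 -0.015 0.001 0 0 -0.157 -1; -0.005 -0.016 0.001 0 0 -0.157 -1; -0.003 -0.017 0.001 0 0 -0.157 -1; 0 -0.017 0.001 0 0 -0.157 -1; 0.003 -0.017 0.001 0 0 -0.157 -1; 0.005 -0.016 0.001 0 0 -0.157 -1; 0.008 -0.015 0.001 0 0 -0.157 -1; 0.01 -0.014 0.001 0 0 -0.157 -1; 0.012 -0.012 0.001 0 0 -0.157 -1; 0 0 0 0 0 0 -1"
}}

```text
time_s: 15.4
tcp_pos: [0.4613, -0.0241, 0.3291]
ee_rot: [0.001, 0.012, 1.0, -0.002]
wrist_force: [0.2, 0.5, -0.2]
grip_width: 1.001
```

Run:
```python
from h import *
c=robot.read_camera('wrist');save(c,'w3')
P=cloud(c);X=P[(P[...,2]>.112)&(P[...,2]<.12)&(c['range_z']>.1)]
X=X[np.hypot(X[:,0]-.462,X[:,1]+.0195)<.03]
print(len(X),X.mean(0),(X.max(0)+X.min(0))/2)
p,r,s=pose();print(p,s['joints'].round(3))
plan([.462,-.0195,.262],SY+np.pi/2,5,-1)
```

```text
511 [ 0.46066726 -0.02050137  0.11513703] [ 0.46115318 -0.02050015  0.11460329]
[ 0.46172665 -0.0238402   0.32928297] [-0.161 -0.203  1.953 -0.003  1.39  -1.706]
0 0.0009 0.0135 -0.001 0 0.009 -1; 0 0.0009 0.0134 0 0.001 0.01 -1; 0 0.0009 0.0135 -0.001 0 0.009 -1; 0 0.0009 0.0134 0 0 0.009 -1; 0 0.0009 0.0135 -0.001 0.001 0.01 -1
ends [ 0.462  -0.0195  0.262 ] |step| 0.013529966740535616
```

View pics/w3.png

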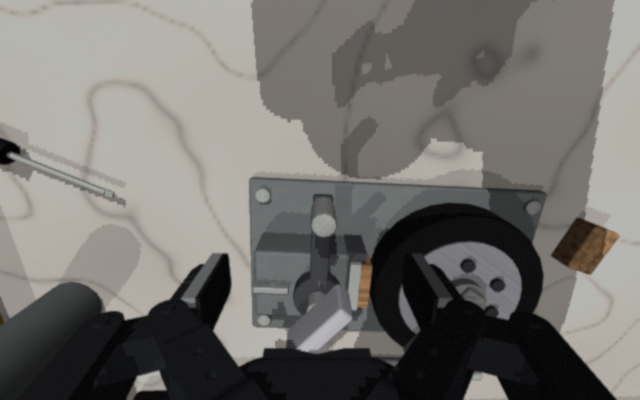

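Emit:
{"method": "step_arm", "body": {
  "rows": "0 0.001 0.0135 0 0 0.01 -1; 0 0.001 0.0135 0 0.001 0.01 -1; 0 0.001 0.0135 -0.001 0 0.009 -1; 0 0.0005 0.0135 0 0 0.009 -1; 0 0.0005 0.0135 -0.001 0.001 0.01 -1; 0 0 0 0 0 0 0.9; 0 0 0 0 0 0 0.9; 0 0 0 0 0 0 0.9; 0 0 0 0 0 0 0.9; 0 0 0 0 0 0 0.9",
  "squeeze": 60
}}

```text
time_s: 16.7
tcp_pos: [0.4628, -0.0196, 0.2567]
ee_rot: [-0.001, 0.041, 0.999, -0.001]
wrist_force: [1.0, 0.8, -4.7]
grip_width: 0.197
```

```bash
cat >> h.py <<'E'
A=np.array([0.5495,-0.0253]);
def jam(n,d,g=0.9,z=0.262,yang=SY+np.pi/2):
    p,r,s=pose();gg=p+r.apply([0,0,.155]);v=gg[:2]-A;a=np.arctan2(v[1],v[0]);f=s['wrist_force']
    j=(a-(SY+np.pi)+np.pi)%(2*np.pi)-np.pi
    print('t%.2f jam %.3f rad %.4f Ft %.2f Fr %.2f gw %.3f'%(s['time_s'],j,np.hypot(*v),f[:2]@[-np.sin(a),np.cos(a)],f[:2]@[np.cos(a),np.sin(a)],s['grip_width']))
    T=down(yang);cp=p;out=[]
    for i in range(1,n+1):
        b=a+d*i;tp=np.array([*(A+.088*np.array([np.cos(b),np.sin(b)])),z])
        dd=(r if i==1 else T).inv().apply(tp-cp);w=(r.inv()*T).as_rotvec() if i==1 else np.zeros(3)
        out.append(' '.join('%g'%(v+0) for v in [*dd.round(4),*w.round(3)])+' %g'%g);cp=tp
    print('; '.join(out))
E
python3 - <<'E'
from h import *
jam(12,.09)
E
```

```text
t16.70 jam 0.012 rad 0.0870 Ft -0.90 Fr -0.95 gw 0.197
0.0006 -0.0084 -0.0052 -0.003 -0.001 -0.01 0.9; -0.0012 -0.0078 0 0 0 0 0.9; -0.0019 -0.0077 0 0 0 0 0.9; -0.0025 -0.0075 0 0 0 0 0.9; -0.0032 -0.0072 0 0 0 0 0.9; -0.0038 -0.0069 0 0 0 0 0.9; -0.0045 -0.0065 0 0 0 0 0.9; -0.005 -0.0061 0 0 0 0 0.9; -0.0056 -0.0056 0 0 0 0 0.9; -0.006 -0.0051 0 0 0 0 0.9; -0.0065 -0.0046 0 0 0 0 0.9; -0.0069 -0.004 0 0 0 0 0.9
```

Emit:
{"method": "step_arm", "body": {
  "rows": "0 -0.008 -0.001 -0.003 -0.001 -0.01 0.9; -0.0012 -0.0078 0 0 0 0 0.9; -0.0019 -0.0077 0 0 0 0 0.9; -0.0025 -0.0075 0 0 0 0 0.9; -0.0032 -0.0072 0 0 0 0 0.9"
}}

```text
time_s: 17.32
tcp_pos: [0.4685, -0.0591, 0.2567]
ee_rot: [-0.0, 0.035, 0.999, 0.002]
wrist_force: [0.0, 2.3, -2.1]
grip_width: 0.191
```

Run:
```python
from h import *
jam(6,.09,z=.258)
```

```text
t17.32 jam 0.462 rad 0.0876 Ft -2.16 Fr -0.91 gw 0.191
-0.0033 -0.0065 -0.0013 0.004 -0.001 0.002 0.9; -0.0044 -0.0065 0 0 0 0 0.9; -0.005 -0.0061 0 0 0 0 0.9; -0.0055 -0.0056 0 0 0 0 0.9; -0.006 -0.0051 0 0 0 0 0.9; -0.0065 -0.0046 0 0 0 0 0.9
```

Emit:
{"method": "step_arm", "body": {
  "rows": "-0.0035 -0.0065 0 0.003 -0.001 0.002 0.9; -0.0044 -0.0065 0 0.001 0 0 0.9; -0.005 -0.0061 0 0.001 0 0 0.9; -0.0055 -0.0056 0 0.001 0 0 0.9; -0.006 -0.0051 0 0.001 0 0 0.9; 0 0 0 0 0 0 0.9"
}}

```text
time_s: 18.08
tcp_pos: [0.4932, -0.093, 0.2567]
ee_rot: [0.001, 0.037, 0.999, -0.001]
wrist_force: [1.9, 1.5, -3.4]
grip_width: 0.189
```

Emit:
{"method": "step_arm", "body": {
  "rows": "0 0 0 0 0 0 -1; 0 0 0 0 0 0 -1; 0 0 0 0 0 0 -1; 0 0 0 0 0 0 -1"
}}

```text
time_s: 18.58
tcp_pos: [0.4936, -0.0941, 0.258]
ee_rot: [0.002, 0.037, 0.999, -0.003]
wrist_force: [-0.0, -0.3, -0.6]
grip_width: 0.996
```

Run:
```python
from h import *
jam(1,.09,z=.258)
p,r,s=pose();print(p)
```

```text
t18.57 jam 0.972 rad 0.0890 Ft 0.12 Fr 0.22 gw 0.996
-0.0079 -0.0042 0 -0.005 0.004 -0.001 0.9
[ 0.49364146 -0.09411329  0.25796025]
```

Emit:
{"method": "step_arm", "body": {
  "rows": "0 0 -0.025 0 0 0 -1; 0 0 -0.025 0 0 0 -1; 0 0 -0.025 0 0 0 -1"
}}

```text
time_s: 18.95
tcp_pos: [0.4922, -0.0934, 0.3323]
ee_rot: [-0.001, 0.036, 0.999, -0.002]
wrist_force: [-0.1, -0.3, -0.4]
grip_width: 0.999
```

Run:
```python
from h import *
plan([*A,.34],np.deg2rad(47.1),5,-1)
```

```text
-0.0104 0.0144 -0.0016 -0.001 0 0.135 -1; -0.0084 0.0157 -0.0016 -0.001 0 0.135 -1; -0.0063 0.0167 -0.0016 -0.001 0 0.135 -1; -0.0039 0.0173 -0.0016 -0.001 0 0.136 -1; -0.0015 0.0178 -0.0015 -0.001 0 0.135 -1
ends [ 0.5495 -0.0253  0.34  ] |step| 0.017925958830701357
```

Emit:
{"method": "step_arm", "body": {
  "rows": "-0.01 0.0145 -0.002 -0.001 0 0.135 -1; -0.0085 0.0155 -0.002 -0.001 0 0.135 -1; -0.006 0.0165 -0.0015 -0.001 0 0.135 -1; -0.004 0.017 -0.0015 -0.001 0 0.135 -1; -0.0015 0.018 -0.0015 -0.001 0 0.135 -1; 0 0 0 0 0 0 -1"
}}

```text
time_s: 19.7
tcp_pos: [0.5516, -0.0246, 0.3451]
ee_rot: [0.004, 0.375, 0.927, 0.0]
wrist_force: [0.1, -1.0, -1.0]
grip_width: 0.999
```

Run:
```python
from h import *
c=robot.read_camera('wrist');save(c,'w4')
P=cloud(c);X=P[(P[...,2]>.119)&(P[...,2]<.13)&(c['range_z']>.1)]
X=X[np.hypot(X[:,0]-A[0],X[:,1]-A[1])<.05]
print(len(X),X.mean(0),cv2.minAreaRect(X[:,:2].astype(np.float32)*1000))
p,r,s=pose();print(p,s['joints'].round(3))
plan([*A,.267],np.deg2rad(47.1),5,-1)
```

```text
1715 [ 0.54780912 -0.02491816  0.1232497 ] ((549.3134155273438, -26.47330093383789), (13.959635734558105, 63.399234771728516), 47.05436706542969)
[ 0.55128373 -0.02502999  0.34497693] [-0.138  0.033  1.701 -0.002  1.401 -0.941]
0.0003 -0.0003 0.0156 0 0.001 -0.004 -1; 0.0003 -0.0003 0.0156 0.001 0.002 -0.003 -1; 0.0003 -0.0003 0.0156 0 0.001 -0.004 -1; 0.0003 -0.0003 0.0156 0.001 0.001 -0.004 -1; 0.0002 -0.0003 0.0156 0 0.001 -0.004 -1
ends [ 0.5495 -0.0253  0.267 ] |step| 0.01560416611036937
```

View pics/w4.png

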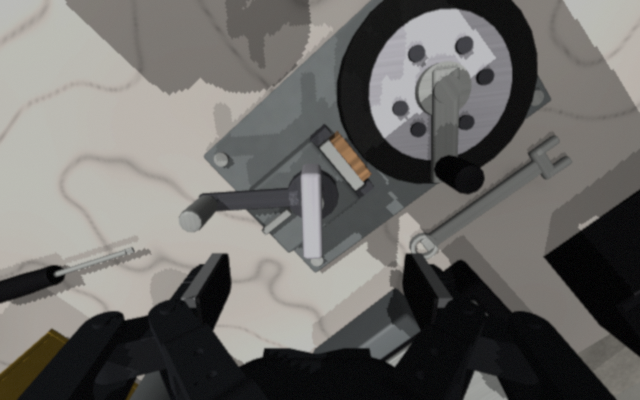

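Emit:
{"method": "step_arm", "body": {
  "rows": "0.0003 -0.0003 0.0156 0 0.001 -0.004 -0.1; 0.0003 -0.0003 0.0156 0.001 0.002 -0.003 -0.1; 0.0003 -0.0003 0.0156 0 0.001 -0.004 -0.1; 0.0003 -0.0003 0.0156 0.001 0.001 -0.004 -0.1; 0.0002 -0.0003 0.0156 0 0.001 -0.004 -0.1; 0 0 0 0 0 0 -0.1"
}}

```text
time_s: 20.5
tcp_pos: [0.547, -0.0268, 0.2588]
ee_rot: [-0.002, 0.363, 0.932, -0.001]
wrist_force: [-0.4, -0.4, -0.1]
grip_width: 0.547
```

Emit:
{"method": "step_arm", "body": {
  "rows": "0 0 0 0 0 0 0.9; 0 0 0 0 0 0 0.9; 0 0 0 0 0 0 0.9; 0 0 0 0 0 0 0.9",
  "squeeze": 50
}}

```text
time_s: 21.0
tcp_pos: [0.5482, -0.0256, 0.2595]
ee_rot: [-0.001, 0.363, 0.932, 0.001]
wrist_force: [0.8, -0.5, -5.1]
grip_width: 0.154
```

```bash
cat >> h.py <<'E'
def ang():
    p,r,s=pose();y=r.as_matrix()[:,1];a=np.arctan2(y[1],y[0]);print('t%.2f'%s['time_s'],p.round(4),'grasp',(p+r.apply([0,0,.155])).round(4),'yang-SY %.3f adj %.3f'%(a-SY,1-(a-SY)),'F',s['wrist_force'].round(2),'T',s['wrist_torque'].round(3),'gw %.3f'%s['grip_width'])
E
python3 - <<'E'
from h import *
ang()
plan([*A,.267],SY,8,0.9)
E
```

```text
t21.00 [ 0.5482 -0.0256  0.2595] grasp [ 0.5481 -0.0253  0.1045] yang-SY 0.900 adj 0.100 F [ 0.77 -0.48 -5.08] T [-0.445  0.075 -0.135] gw 0.154
-0.0001 0.0001 -0.0009 0 0 0.113 0.9; -0.0001 0.0002 -0.001 0 -0.001 0.112 0.9; 0 0.0001 -0.0009 0 0 0.113 0.9; -0.0001 0.0002 -0.0009 0 0 0.112 0.9; 0 0.0001 -0.001 0 -0.001 0.113 0.9; 0 0.0002 -0.0009 0 0 0.112 0.9; 0 0.0002 -0.0009 0 0 0.113 0.9; 0 0.0001 -0.001 0 0 0.112 0.9
ends [ 0.5495 -0.0253  0.267 ] |step| 0.001004987562112089
```

Emit:
{"method": "step_arm", "body": {
  "rows": "0 0 0 0 0 0.11 0.9; 0 0 0 0 0 0.11 0.9; 0 0 0 0 0 0.11 0.9; 0 0 0 0 0 0.11 0.9; 0 0 0 0 0 0.11 0.9; 0 0 0 0 0 0.11 0.9; 0 0 0 0 0 0.11 0.9"
}}

```text
time_s: 21.88
tcp_pos: [0.5489, -0.0251, 0.2595]
ee_rot: [-0.0, 0.694, 0.72, 0.001]
wrist_force: [4.4, 0.7, -6.0]
grip_width: 0.157
```

Run:
```python
from h import *
ang()
plan([*A,.2595],SY,1,0.9)
```

```text
t21.88 [ 0.5489 -0.0251  0.2595] grasp [ 0.5491 -0.0247  0.1045] yang-SY 0.109 adj 0.891 F [ 4.43  0.68 -5.98] T [-0.041  0.035  0.248] gw 0.157
-0.0003 0.0006 0 0.001 -0.003 0.109 0.9
ends [ 0.5495 -0.0253  0.2595] |step| 0.0006708203932499369
```

Emit:
{"method": "step_arm", "body": {
  "rows": "0 0 0 0 -0.002 0.08 0.9; 0 0 0 0 0 0.03 0.9; 0 0 0 0 0 0 0.9; 0 0 0 0 0 0 0.9"
}}

```text
time_s: 22.38
tcp_pos: [0.549, -0.0249, 0.2595]
ee_rot: [0.0, 0.733, 0.68, 0.001]
wrist_force: [3.7, -0.4, -5.9]
grip_width: 0.156
```

Run:
```python
from h import *
ang()
```

```text
t22.38 [ 0.549  -0.0249  0.2595] grasp [ 0.5493 -0.0247  0.1045] yang-SY -0.003 adj 1.003 F [ 3.69 -0.44 -5.86] T [ 0.199  0.202 -0.098] gw 0.156
```

Emit:
{"method": "step_arm", "body": {
  "rows": "0 0 0 0 0 0 -0.1; 0 0 0 0 0 0 -0.1; 0 0 0 0 0 0 -0.1; 0 0 -0.025 0 0 0 -0.1; 0 0 -0.025 0 0 0 -0.1; 0 0 -0.025 0 0 0 -0.1; 0 0 0 0 0 0 -0.1"
}}

```text
time_s: 23.25
tcp_pos: [0.5492, -0.0254, 0.339]
ee_rot: [0.002, 0.733, 0.68, 0.002]
wrist_force: [1.1, -0.2, -0.5]
grip_width: 0.55
```

Run:
```python
from h import *
ang()
c=robot.read_camera('wrist');save(c,'w5')
P=cloud(c);X=P[(P[...,2]>.119)&(P[...,2]<.13)&(c['range_z']>.1)]
X=X[np.hypot(X[:,0]-A[0],X[:,1]-A[1])<.05]
print(len(X),X.mean(0),cv2.minAreaRect(X[:,:2].astype(np.float32)*1000))
X=P[(P[...,2]>.11)&(P[...,2]<.12)&(c['range_z']>.1)]
X=X[np.hypot(X[:,0]-.494,X[:,1]+.093)<.03];print('jam',len(X),X.mean(0) if len(X) else 0)
J=A+.088*np.array([np.cos(SY+np.pi+.96),np.sin(SY+np.pi+.96)])
print(J);plan([*J,.335],SY+np.pi/2,9,-1)
```

```text
t23.25 [ 0.5492 -0.0254  0.339 ] grasp [ 0.55   -0.0253  0.184 ] yang-SY -0.002 adj 1.002 F [ 1.09 -0.17 -0.52] T [0.01  0.038 0.011] gw 0.550
1802 [ 0.54986497 -0.02420666  0.12322229] ((549.755859375, -26.251434326171875), (63.16446304321289, 14.028773307800293), 85.53579711914062)
jam 0 0
[ 0.49394096 -0.09354363]
-0.008 -0.0055 0.0002 0 0 -0.175 -1; -0.0069 -0.0068 0.0003 0.001 0 -0.174 -1; -0.0057 -0.008 0.0002 0 0 -0.175 -1; -0.0042 -0.0087 0.0003 0 0 -0.175 -1; -0.0026 -0.0094 0.0002 0 0.001 -0.175 -1; -0.0009 -0.0097 0.0003 0.001 0 -0.174 -1; 0.0008 -0.0097 0.0002 0 0 -0.175 -1; 0.0024 -0.0094 0.0003 0 0 -0.175 -1; 0.0041 -0.0088 0.0002 0 0 -0.175 -1
ends [ 0.4939 -0.0935  0.335 ] |step| 0.00971030380575191
```

View pics/w5.png

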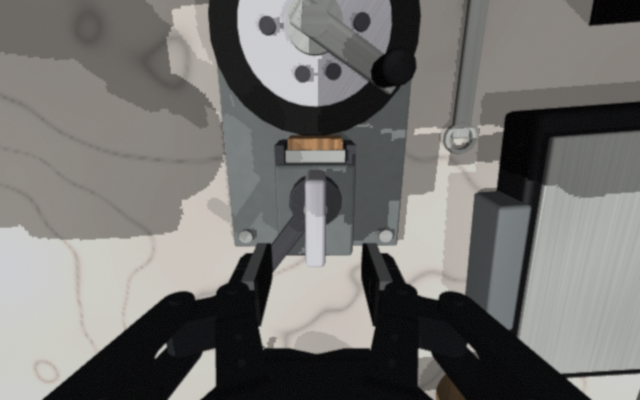

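Emit:
{"method": "step_arm", "body": {
  "rows": "-0.008 -0.0055 0 0 0 -0.175 -0.1; -0.007 -0.007 0 0.001 0 -0.175 -0.1; -0.0055 -0.008 0 0 0 -0.175 -0.1; -0.004 -0.009 0 0 0 -0.175 -0.1; -0.0025 -0.0095 0 0 0.001 -0.175 -0.1; -0.001 -0.0095 0 0.001 0 -0.175 -0.1; 0.001 -0.0095 0 0 0 -0.175 -0.1; 0.0025 -0.0095 0 0 0 -0.175 -0.1; 0.004 -0.009 0 0 0 -0.17 -0.1; 0 0 0 0 0 0 -0.1"
}}

```text
time_s: 24.55
tcp_pos: [0.4884, -0.0955, 0.3213]
ee_rot: [-0.011, 0.012, 1.0, 0.002]
wrist_force: [0.2, -0.3, -0.1]
grip_width: 0.553
```

Run:
```python
from h import *
c=robot.read_camera('wrist');save(c,'w6')
P=cloud(c);X=P[(P[...,2]>.11)&(P[...,2]<.12)&(c['range_z']>.1)]
X=X[np.hypot(X[:,0]-.494,X[:,1]+.093)<.03];print('jam',len(X),X.mean(0) if len(X) else 0)
p,r,s=pose();print(p)
plan([.494,-.0935,.262],SY+np.pi/2,5,-.1)
```

```text
jam 563 [ 0.49120672 -0.09378055  0.11493391]
[ 0.48856766 -0.09516656  0.32127381]
-0.0013 0.0003 0.0118 0.001 -0.004 0.009 -0.1; -0.0013 0.0003 0.0119 0.001 -0.005 0.009 -0.1; -0.0012 0.0004 0.0118 0.001 -0.004 0.009 -0.1; -0.0012 0.0004 0.0119 0 -0.004 0.009 -0.1; -0.0011 0.0003 0.0118 0.001 -0.005 0.01 -0.1
ends [ 0.494  -0.0935  0.262 ] |step| 0.011854956769216832
```

Emit:
{"method": "step_arm", "body": {
  "rows": "-0.001 0.0003 0.0118 0.001 -0.004 0.009 -0.1; -0.001 0.0003 0.0118 0.001 -0.005 0.009 -0.1; -0.001 0.0003 0.0118 0.001 -0.004 0.009 -0.1; -0.001 0.0003 0.0118 0 -0.004 0.009 -0.1; -0.0005 0.0003 0.0105 0.001 -0.004 0.01 -0.1; 0 0 0 0 0 0 -0.1; 0 0 0 0 0 0 0.9; 0 0 0 0 0 0 0.9; 0 0 0 0 0 0 0.9; 0 0 0 0 0 0 0.9",
  "squeeze": 60
}}

```text
time_s: 25.85
tcp_pos: [0.4923, -0.0928, 0.2578]
ee_rot: [-0.001, 0.041, 0.999, 0.0]
wrist_force: [0.9, -1.2, -2.9]
grip_width: 0.194
```

Run:
```python
from h import *
p,r,s=pose();print(p)
jam(12,-.09,z=p[2])
```

```text
[ 0.4923178  -0.09281731  0.25778631]
t25.85 jam 0.938 rad 0.0886 Ft 1.47 Fr 0.37 gw 0.194
0.0061 0.0054 0 0 -0.002 -0.01 0.9; 0.0057 0.0055 0 0 0 0 0.9; 0.0052 0.006 0 0 0 0 0.9; 0.0046 0.0064 0 0 0 0 0.9; 0.004 0.0068 0 0 0 0 0.9; 0.0034 0.0072 0 0 0 0 0.9; 0.0027 0.0074 0 0 0 0 0.9; 0.0021 0.0076 0 0 0 0 0.9; 0.0014 0.0078 0 0 0 0 0.9; 0.0007 0.0079 0 0 0 0 0.9; -0.0001 0.0079 0 0 0 0 0.9; -0.0008 0.0079 0 0 0 0 0.9
```

Emit:
{"method": "step_arm", "body": {
  "rows": "0.0061 0.0054 0 0 -0.002 -0.01 0.9; 0.0057 0.0055 0 0 0 0 0.9; 0.0052 0.006 0 0 0 0 0.9; 0.0046 0.0064 0 0 0 0 0.9; 0.004 0.0068 0 0 0 0 0.9; 0.0034 0.0072 0 0 0 0 0.9; 0.0027 0.0074 0 0 0 0 0.9; 0.002 0.0076 0 0 0 0 0.9"
}}

```text
time_s: 26.85
tcp_pos: [0.4612, -0.0349, 0.2578]
ee_rot: [0.002, 0.036, 0.999, -0.0]
wrist_force: [6.5, -3.6, -9.0]
grip_width: 0.191
```

Run:
```python
from h import *
p,r,s=pose();print(p)
jam(4,-.07,z=p[2])
```

```text
[ 0.46119048 -0.03486028  0.25784034]
t26.85 jam 0.183 rad 0.0882 Ft 4.29 Fr -6.10 gw 0.191
0.0001 0.006 0 -0.001 0.004 0 0.9; 0.0005 0.0061 0 0 0 0 0.9; 0 0.0062 0 0 0 0 0.9; -0.0004 0.0061 0 0 0 0 0.9
```

Emit:
{"method": "step_arm", "body": {
  "rows": "-0.001 0.006 0 -0.001 0.004 0 0.9; 0 0.006 0 0 0 0 0.9"
}}

```text
time_s: 27.1
tcp_pos: [0.4622, -0.0222, 0.2578]
ee_rot: [-0.002, 0.036, 0.999, -0.0]
wrist_force: [-0.4, -3.7, -2.1]
grip_width: 0.192
```

Run:
```python
from h import *
p,r,s=pose();print(p,s['wrist_force'])
jam(2,-.05,z=p[2])
```

```text
[ 0.46220445 -0.02215624  0.25777515] [-0.38488522 -3.71257959 -2.14216496]
t27.10 jam 0.038 rad 0.0879 Ft 3.72 Fr 0.26 gw 0.192
0.0007 0.0043 0 -0.001 -0.003 0 0.9; -0.0002 0.0044 0 0 0 0 0.9
```

Push on gently until the stop is felt.

Emit:
{"method": "step_arm", "body": {
  "rows": "0 0.003 0 -0.001 -0.003 0 0.9"
}}

```text
time_s: 27.22
tcp_pos: [0.4622, -0.0193, 0.2578]
ee_rot: [-0.001, 0.036, 0.999, -0.001]
wrist_force: [-4.6, -17.1, -1.3]
grip_width: 0.194
```

Emit:
{"method": "step_arm", "body": {
  "rows": "0 0.003 0 0 0 0 0.9"
}}

```text
time_s: 27.35
tcp_pos: [0.4622, -0.018, 0.2578]
ee_rot: [-0.001, 0.036, 0.999, -0.004]
wrist_force: [-1.4, -25.4, -3.8]
grip_width: 0.194
```

Run:
```python
from h import *
p,r,s=pose();print(p,s['wrist_force'])
jam(2,-.05,z=p[2])
```

```text
[ 0.46221479 -0.01804551  0.25779093] [ -1.3982584  -25.40799139  -3.77953863]
t27.35 jam 0.003 rad 0.0878 Ft 25.44 Fr -0.37 gw 0.194
0.0003 0.0032 0 -0.007 -0.002 0.001 0.9; -0.0003 0.0044 0 0 0 0 0.9
```

Emit:
{"method": "step_arm", "body": {
  "rows": "0 0 0 0 0 0 0.9; 0 -0.001 0 -0.003 0 0 -0.1; 0 0 0 0 0 0 -0.1; 0 0 0 0 0 0 -0.1; 0 0 -0.025 0 0 0 -0.1; 0 0 -0.03 0 0 0 -0.1; 0 0 -0.03 0 0 0 -0.1; -0.005 0 -0.02 0 0 0 -0.1; 0 0 0 0 0 0 -0.1"
}}

```text
time_s: 28.48
tcp_pos: [0.4678, -0.0178, 0.3671]
ee_rot: [0.0, 0.035, 0.999, -0.001]
wrist_force: [-0.1, -0.8, -1.0]
grip_width: 0.558
```

Run:
```python
from h import *
ang()
cs={n:robot.read_camera(n) for n in('side','top','wrist')}
for n,c in cs.items():
    X=cloud(c)[c['range_z']>.1];z=X[:,2]
    def b(lo,hi): return X[(z>lo)&(z<hi)]
    a=b(.119,.13);a=a[np.hypot(*(a[:,:2]-A).T)<.045]
    if len(a): print(n,'adj',len(a),cv2.minAreaRect(a[:,:2].astype(np.float32)*1000))
    k=b(.11,.12)
    q=k[np.hypot(*(k[:,:2]-[.4617,-.019]).T)<.025]
    if len(q): m=(q.max(0)+q.min(0))/2;v=m[:2]-A;print(n,'jam',len(q),m.round(4),'mean',q.mean(0).round(4),'ang',np.arctan2(*-v[::-1])-SY)
    q=k[np.hypot(*(k[:,:2]-[.607,.071]).T)<.03]
    if len(q): m=(q.max(0)+q.min(0))/2;v=m[:2]-C;print(n,'crank',len(q),m.round(4),np.arctan2(v[1],v[0]))
im=cs['side']['img'][80:350,220:420];cv2.imwrite('pics/side9.png',cv2.resize(im[:,:,::-1],None,fx=2.2,fy=2.2))
save(cs['top'],'top9')
```

```text
t28.48 [ 0.4678 -0.0178  0.3671] grasp [ 0.4679 -0.0181  0.2121] yang-SY 1.573 adj -0.573 F [-0.07 -0.76 -1.02] T [ 0.022 -0.015  0.035] gw 0.558
side adj 218 ((549.2802124023438, -23.576217651367188), (63.86076736450195, 14.325100898742676), 85.33626556396484)
side jam 76 [ 0.4609 -0.0182  0.114 ] mean [ 0.4609 -0.017   0.1151] ang -0.007581174913383518
side crank 112 [0.606  0.0709 0.1141] -0.6479995040045325
top adj 221 ((549.8754272460938, -25.838790893554688), (63.689517974853516, 13.980758666992188), 85.46903991699219)
top crank 94 [0.607  0.0695 0.1146] -0.6573731165050078
wrist adj 1178 ((548.8355712890625, -26.79047393798828), (63.36532974243164, 14.167489051818848), 85.54174041748047)
wrist jam 395 [ 0.4613 -0.0201  0.1139] mean [ 0.4607 -0.0203  0.115 ] ang 0.01407010922450258
wrist crank 47 [0.613  0.07   0.1161] -0.5937643553823921
```

View pics/side9.png

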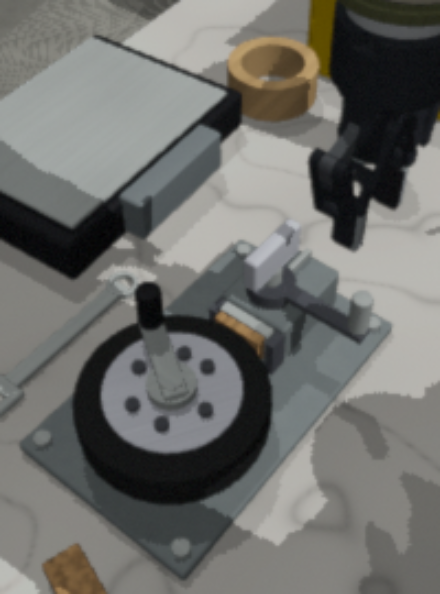

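View pics/top9.png

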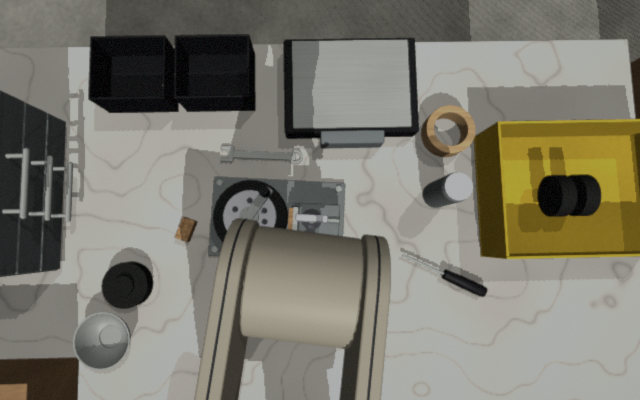

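Run:
```python
from plant import robot
print(robot.hand_in())
```

```text
the job is handed in; nothing more can be done
None
```

I did all four steps in order and handed the job in at about 28.6 s of the 72 s allowed. No verdict came back, and I never measured the force between block and wheel directly.

- **Tight spot:** I cranked the wheel anticlockwise until the drag rose from about 2.5 N to about 8 N. I then went back over that spot in small steps to find both its edges. The two directions disagreed by about 0.05 rad, which puts the middle at a crank angle of −0.62 to −0.65 rad. I let go at about −0.63 rad, and the last side and top views read −0.65 and −0.66 rad, well within 10 degrees of the middle. The wrist view gave −0.59 rad, but it saw only part of the knob.
- **Jam lever out:** I swung it to about 0.95 rad and let go.
- **Adjuster bar:** I turned it clockwise by about 0.9 rad. The last camera views show it at 85.3 to 85.5°, against 85.9° for the rib, so it is within 1° of in line.
- **Jam lever back:** I pushed it to its stop, which pushed back with 25 N. The camera readings at the end were −0.01 and 0.01 rad from the stop.

At the end the gripper was open and well clear of everything, with wrist forces near zero, and the oil can was still standing.

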